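# Feel the plate gap with a feeler blade

### The arm

A 7-joint arm with a two-finger parallel gripper is mounted at the origin on the work surface; the furniture and walls round the work are solid. World frame = base frame: x ahead of the robot, y to its left, z up, the work surface at z = 0. Lengths are in m, angles in rad, forces in N, time in s.
With the tool pointing down it reaches from about 0.35 to 0.9 m from the base axis. Payload 7.2 kg.
Tool frame: the origin (TCP) lies at the centre of the arm's flange, where the gripper is bolted on; the fingertips stand 182 mm ahead of it and the grasp point (between the pads) lies 163 mm ahead of it (grasp_offset is the distance from the TCP to the grasp point, in m); z points along the fingers, y is the line along which they close (so a half turn about z gives the same grasp; the last joint's range is limited). The gripper opens to 88 mm and grips with 3 to 60 N. Pads are 20 mm wide; open, the fingers measure 115 mm over their backs; the gripper's body (75 mm by 178 mm) begins 61 mm behind the grasp point.
Start: joints at [1.057, 0.411, -0.013, 1.596, 0.006, 1.134, -0.082], TCP at [0.269, -0.564, 0.405] pointing down, gripper open.
Joint ranges: [-2.95, 2.95], [-0.29, 1.99], [-1.47, 1.44], [0.14, 2.54], [-1.03, 4.17], [0.13, 1.85], [-2.86, 2.86]. Speed limits (rad/s): [2.39, 2.39, 3.01, 3.01, 3.14, 3.14, 3.14].

### API

Orientations are given as a unit quaternion [w, x, y, z].
In Python, from station import sense, snapshot, calibration, finish_job, grasp_offset gives the robot as it stands.
- The arm moves only by the tool servo_tool, never from a script. Its argument "increments" is a list of rows, each an object with "hand": the opening, from 0 (shut) to 1 (fully open); "offset": the shift along the tool's x, y, z in units of 25 mm (1.0 is 25 mm), a list of three; "rot": the turn, a rotation vector about the tool's x, y, z in units of 8 degrees (1.0 is 8 degrees), a list of three. In form: [{"hand": hand, "offset": [tx, ty, tz], "rot": [wx, wy, wz]}, ...]. A call has 1 to 5 rows; each row shifts and turns the commanded pose from where the row before left it, along the tool's axes as they then stand; what a row does not reach is not made up. A row lasts 1/10 s, in which the tool goes at most 50 mm and 8.59 degrees, less where a joint would pass 70% of its speed; a pose out of reach is approached as far as the arm can. A call is refused whole if a number of a shift passes 1 or a number of a turn 1, either way. A call with a gripper value outside its range is refused whole. The fingers move at their own pace and stop on an object; the grip force is fixed at half the most. Time passes only in rows, so rows that do not move let the fingers close. It gives the time, the measured TCP pose, the force, the opening and the grip force at its end, in the units of the state.
- sense(): the state, without advancing time (a new reading comes with each control period).
- snapshot(name): name is "side" or "top" or "wrist"; returns the picture (400x640x3 uint8, red, green, blue); there is no depth.
- calibration(name): a dict with "K" (3x3 intrinsics, pixels), "k1" (the pictures are not rectified: a ray, as slopes to the right and down, at radius r is drawn at 1 + k1 r^2 times it, then the intrinsics apply), "xyz" and "rotation" of the camera in the world. Camera axes: x right, y down, z forward; pixel columns grow to the right and rows downward; lengths in m; the calibration is good to about 2 mm. A picture is of the moment at which its call begins: read the wrist's pose just before it. calibration takes no time and is no camera call; for the wrist camera it gives the pose at the moment of the call.
- finish_job(): hands the job in; it is judged then, once.
The state is a dict: "time_s": time; "joints": joint angles; "qd": joint speeds; "joint_torque": joint torques, N m; "ee_pos": TCP position; "ee_rot": TCP orientation; "contact_force": force on the tool from outside, world axes, zero at the start; "ft_torque": the same for the moment, N m; "opening": opening from 0.0 (shut) to 1.0 (fully open); "gripper_force": force on a finger pad.
Only numpy, scipy, OpenCV 4.12 (cv2) and the standard library are available. Lean on these libraries where they do the work, as an engineer would, in place of code of your own. Each camera call takes 0.05 s, during which the arm holds its last target. There are 200 camera calls.

### The job

Slide the dust cover of the grey gap gauge fully open, then draw the orange-handled feeler out of the wooden rack and push its blade straight down between the two sprung steel plates in the well until it drags snugly in both, with about a centimetre and a half of blade below the plate tops, and no deeper. Finish holding the feeler still and upright at that depth, still in the gripper. Leave the blue feeler and everything else on the bench where it is.

Things in the scene. Friction and masses are not known exactly. Their poses are not given: they have to be found in the camera images.
- cover (a joint): slide of the aluminium dust cover, m: 0 = closed over the well, 0.080 = fully open (end stop); grows along the gauge's +y; moves with about 1.5 N and stays where it is left
- cover_fin (a point): centre of the black upright grip fin on the cover, 36 mm along x, 12 mm thick along y, 36 mm high (z). Moves with the cover. Axes = gauge axes: the cover opens along this +y, z is up. The cover plate (84x86x4 mm) is right under the fin and runs between two low rails, whose tops stand 15 mm below this point
- well_rim (a point): centre of the open well in the gauge, at the level of the gauge's top face (72 mm above the bench); axes = gauge axes. The well is 64 mm along x and 72 mm along y. The gauge housing is grey, fixed to the bench, 96 (x) x 180 (y) x 72 mm, with rails 8 mm high along its two long edges; its solid half lies at +y of the well
- plates_top (a point): mid-gap point between the two bright steel plates in the well, level with their tops, which lie 5 to 23 mm below the gauge's top face, different every time; axes = gauge axes, y across the gap. The gap is 1 mm at rest. The 4 mm blade touches both plates about 4 mm below the tops and is fully between the flat faces 8 mm below; deeper, the drag is steady (some N). The floor lies 39 mm below the tops
- plate_left: the sprung plate on the gauge's +y side of the gap: 44 mm along x, 12 mm thick, its top edge a half round of 6 mm radius as a lead-in; gives way up to 5 mm along y (2 N preload, then 1.2 N per mm). Origin on its carrier's foot, 45 mm under the plate tops
- plate_right: the like plate on the gauge's -y side of the gap, giving way toward -y. Origin as for the other
- gap_gauge: the grey gauge housing, origin under its centre on the bench; +y is the way the cover opens; the well is centred 44 mm to -y of it
- orange_feeler_grip (a point): centre of the orange handle of the feeler to use: handle 34 mm (x) x 14 mm (y, grasp across this) x 48 mm high (z), below it a steel blade 22 mm (x) x 4 mm (y), 58 mm long with a rounded end. The blade's tip is 82 mm below this point. It starts upright in a slot of the rack, the handle's underside resting on the rack's top, with up to about 1 mm of play; some 70 g
- orange_tip (a point): middle of the lower end of the orange feeler's blade; axes as the handle: x along the blade's width, y across its thickness, z up toward the handle
- orange_feeler: the orange-handled feeler as a whole; its origin is the blade's tip
- blue_feeler_grip (a point): centre of the blue handle of the other feeler (blade 5 mm thick, otherwise the same size), in the other slot of the rack; not to be moved
- rack: wooden rack fixed to the bench, 132 (x) x 46 (y) x 64 mm, origin under its centre; two upright slots 64 mm apart along its x, 32 mm either side of the centre, each 27 mm (x) x 6.5 mm (y). Either feeler may be in either slot
- multimeter: bystander: yellow and black multimeter, 150x78x47 mm; origin under its middle; leave it alone
- solder_spool: bystander: blue-rimmed spool, 52 mm across, 30 mm high; origin under its middle; leave it alone
- gauge_1: bystander: round black pressure gauge lying on its back, 84x60x30 mm; origin under its middle; leave it alone
- tape_measure: bystander: yellow and black tape measure, 33x74x52 mm; origin under its middle; leave it alone
- screwdriver_1: bystander: screwdriver with black and yellow handle, 31x175x33 mm; origin under its middle; leave it alone
- hexkey_set: bystander: red folding hex key set, 28x92x15 mm; origin under its middle; leave it alone
Not all that is in view belongs to the job. What is meant by the orange_feeler is not white, and is the smaller of those in its own colour.

How it is judged:
On the way, in this order (a step that is already met when the one before it is completed fails the run):
1. the dust cover is slid fully open (value of joint cover above 0.07 m), for 0.2 s.
2. the orange feeler is drawn out of the rack in the gripper (height (world z) of orange_tip above 0.07 m and contact force between orange_feeler and the fingers above 1 N), for 0.2 s.
At the end, for the whole second after the job is handed in: Cover open over 65 mm; orange blade tip 8 to 22 mm below the plate tops, within 10 mm of their middle, pressed by both plates (over 0.8 N each), tilt under 0.12 rad, in line within 0.2 rad, at rest, gripped by the fingers (over 2 N), not on the housing or cover (under 1 N) (value of joint cover above 0.065 m and z of orange_tip in the frame of plates_top between -0.022 and -0.008 m and x of orange_tip in the frame of plates_top between -0.01 and 0.01 m and contact force between orange_feeler and plate_left above 0.8 N and contact force between orange_feeler and plate_right above 0.8 N and contact force between orange_feeler and the fingers above 2 N and contact force between orange_feeler and gap_gauge below 1 N and angle between orange_tip's own z axis and vertical below 0.12 rad and angle between the y axis of orange_tip and the y axis of plates_top, either way round below 0.2 rad and linear speed of orange_feeler below 0.01 m/s); the arm keeps its last pose, push and grip.
It fails at once if the orange blade is driven more than 26 mm below the plate tops (z of orange_tip in the frame of plates_top below -0.026 m and horizontal distance between orange_tip and plates_top below 0.03 m).
It fails at once if the blue feeler is moved by more than 15 mm (distance of blue_feeler_grip from where it was at the start of the episode above 0.015 m).
It fails at once if a loose thing lying round the work is moved by more than 20 mm (distance of any of multimeter, solder_spool, gauge_1, tape_measure, screwdriver_1, hexkey_set from where it was at the start of the episode above 0.02 m).
It also fails if it takes over 53 s, if anything falls off the work surface, if the arm or the gripper's body presses on something with over 40 N, if the wrist force passes 120 N, or if a joint passes its speed limit or range.

## Working session

There is one attempt and no reset: what is moved stays moved. The work goes in short steps, Python scripts to look and compute and a tool call to move; the robot and the scene stay as the last step left them, time stands still between calls to the robot, and variables do not carry over. Pictures are saved under pics/ and viewed, at most 10 in all, crops included, and the job is handed in when it is done.

Besides the shell and the picture viewer there is one more tool, called as name(argument=value, ...), one argument or row to a line, values as JSON. servo_tool: Moves the arm, as the interface text tells. Its arguments: {"type":"object","properties":{"increments":{"type":"array","items":{"type":"object","properties":{"hand":{"type":"number"},"offset":{"type":"array","items":{"type":"number"}},"rot":{"type":"array","items":{"type":"number"}}}}}},"required":["increments"]}

```bash
mkdir -p pics
cat > h.py <<'E'
import numpy as np, cv2
from station import sense, snapshot, calibration, finish_job, grasp_offset
def shot(n,f=None):
    c=calibration(n); im=snapshot(n)
    if f: cv2.imwrite('pics/'+f,im[:,:,::-1])
    return im,c
def ray(c,px):
    K=np.array(c['K']); d=np.array([(px[0]-K[0,2])/K[0,0],(px[1]-K[1,2])/K[1,1]])
    u=d.copy()
    for _ in range(20): u=d/(1+c['k1']*(u@u))
    R=np.array(c['rotation']); R=R if R.shape==(3,3) else None
    return np.array(c['xyz']), R@np.array([u[0],u[1],1])
def plane(c,px,z):
    o,d=ray(c,px); return o+d*(z-o[2])/d[2]
def tri(c1,p1,c2,p2):
    o1,d1=ray(c1,p1);o2,d2=ray(c2,p2)
    s=np.linalg.lstsq(np.c_[d1,-d2],o2-o1,rcond=None)[0]
    a=o1+s[0]*d1;b=o2+s[1]*d2
    return (a+b)/2,np.linalg.norm(a-b)
def proj(c,P):
    R=np.array(c['rotation']);q=R.T@(np.array(P)-c['xyz']);u=q[:2]/q[2];u=u*(1+c['k1']*(u@u))
    K=np.array(c['K']);return np.array([K[0,0]*u[0]+K[0,2],K[1,1]*u[1]+K[1,2]])
E
python3 - <<'E'
from h import *
s=sense(); print({k:np.round(v,3) for k,v in s.items()}, grasp_offset)
for n in ('top','side'):
    im,c=shot(n,n+'0.png'); print(n,c)
E
```

```text
{'time_s': np.float64(0.0), 'joints': array([ 1.057,  0.412, -0.013,  1.597,  0.006,  1.134, -0.082]), 'qd': array([-0.001, -0.001, -0.001, -0.   ,  0.001, -0.   , -0.001]), 'joint_torque': array([-0.0000e+00, -5.8797e+01,  6.4200e-01, -2.9108e+01, -5.4000e-02,
        1.8000e-02,  0.0000e+00]), 'ee_pos': array([ 0.269, -0.564,  0.404]), 'ee_rot': array([-0.001,  0.975,  0.221, -0.   ]), 'contact_force': array([-0.939, -0.048, -0.061]), 'ft_torque': array([0.011, 0.024, 0.005]), 'gripper_force': np.float64(0.0), 'opening': np.float64(1.0)} 0.1633
top {'K': array([[444.06709496,   0.        , 325.6447879 ],
       [  0.        , 444.06709496, 198.47342001],
       [  0.        ,   0.        ,   1.        ]]), 'k1': -0.07516756516807144, 'xyz': array([ 0.34755902, -0.06568209,  1.31451641]), 'rotation': array([-0.05905551,  0.71235819, -0.69624512,  0.06558184])}
side {'K': array([[491.04629588,   0.        , 309.82955977],
       [  0.        , 491.04629588, 197.09070868],
       [  0.        ,   0.        ,   1.        ]]), 'k1': -0.041758115980680154, 'xyz': array([0.20946632, 0.85662281, 0.89848147]), 'rotation': array([ 0.0785888 , -0.18773297,  0.88210895, -0.42481048])}
```

Run:
```python
s=open('h.py').read()
s=s.replace("R=np.array(c['rotation']); R=R if R.shape==(3,3) else None","R=rot(c['rotation'])").replace("R=np.array(c['rotation']);q","R=rot(c['rotation']);q")
s=s.replace("def shot","from scipy.spatial.transform import Rotation\ndef rot(q): return Rotation.from_quat(np.array(q)[[1,2,3,0]]).as_matrix()\ndef shot")
open('h.py','w').write(s)
```

```text
(no output)
```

View pics/top0.png

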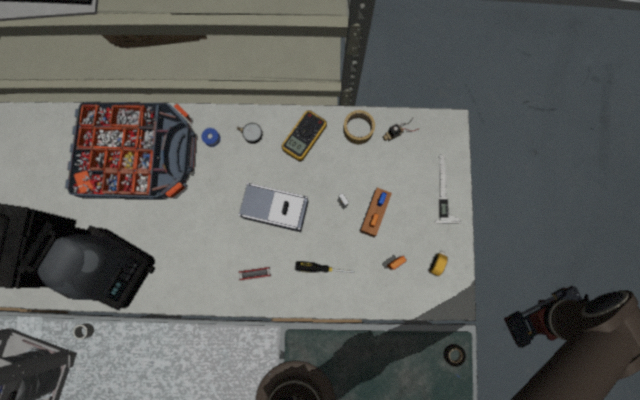

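View pics/side0.png

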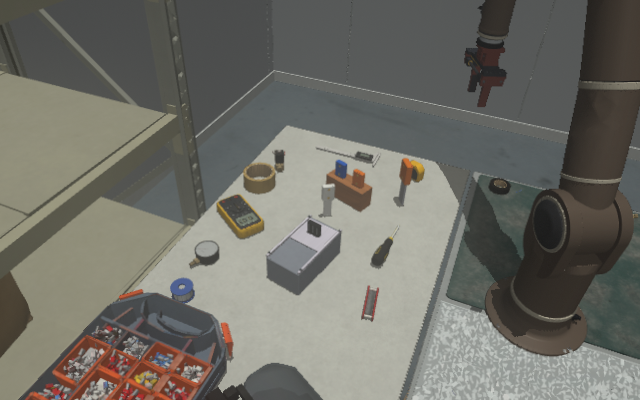

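The top view shows the gauge at (274,207), with the cover's fin at (287,208), and the rack at (377,212). There are three feelers the wording could mean:
- Orange handle in the rack: top (375,218), side (359,178).
- Orange object standing free: top (396,263), side (406,170). It looks larger.
- White one: top (343,200), side (327,198).

The one in the rack fits: it is orange, the smaller of the two, and sits in a rack slot. I'll confirm this in a crop.

Run:
```python
from h import *
t,ct=shot('top'); s,cs=shot('side')
a=cv2.resize(t[170:280,230:410],None,fx=4,fy=4,interpolation=cv2.INTER_CUBIC)[:, :720]
b=cv2.resize(s[145:295,255:435],None,fx=4,fy=4,interpolation=cv2.INTER_CUBIC)
cv2.imwrite('pics/crop1.png',np.hstack([cv2.resize(a,(400,244)),np.zeros((244,4,3),np.uint8),np.vstack([cv2.resize(b,(290,242)),np.zeros((2,290,3),np.uint8)])])[:,:,::-1])
cv2.imwrite('pics/crop2.png',cv2.resize(s[150:210,320:430],None,fx=7,fy=7,interpolation=cv2.INTER_CUBIC)[:,:,::-1])
for n,im,c in(('top',t,ct),('side',s,cs)):
    h=cv2.cvtColor(im,cv2.COLOR_RGB2HSV)
    for nm,m in(('blue',(h[...,0]>105)&(h[...,0]<125)&(h[...,1]>150)),('or',(h[...,0]<15)&(h[...,1]>140)&(h[...,2]>90)),):
        k,l,st,ce=cv2.connectedComponentsWithStats(m.astype(np.uint8))
        for i in range(1,k):
            if st[i,4]>25 and ce[i,0]>(220 if n=='top' else 240) and st[i,4]<5000: print(n,nm,st[i],ce[i].round(1),plane(c,ce[i],.1).round(3),im[l==i].mean(0).round())
print(plane(ct,(287,208),.113),plane(ct,(274,207),.072))
```

```text
top blue [379 193   7  12  44] [381.6 198.4] [ 0.568 -0.23   0.1  ] [ 44.  76. 139.]
top or [363 198  22  37 271] [373.4 217.5] [ 0.514 -0.208  0.1  ] [136.  89.  54.]
top or [390 257  16  12 100] [397.1 262.2] [ 0.393 -0.273  0.1  ] [160.  99.  54.]
side or [403 159  10  19  84] [407.9 165.9] [ 0.393 -0.308  0.1  ] [164.  96.  53.]
side or [354 169  11   7  37] [358.9 172.2] [ 0.51  -0.219  0.1  ] [179. 106.  60.]
[0.53296406 0.03071668 0.113     ] [0.54127207 0.07093016 0.072     ]
```

View pics/crop2.png

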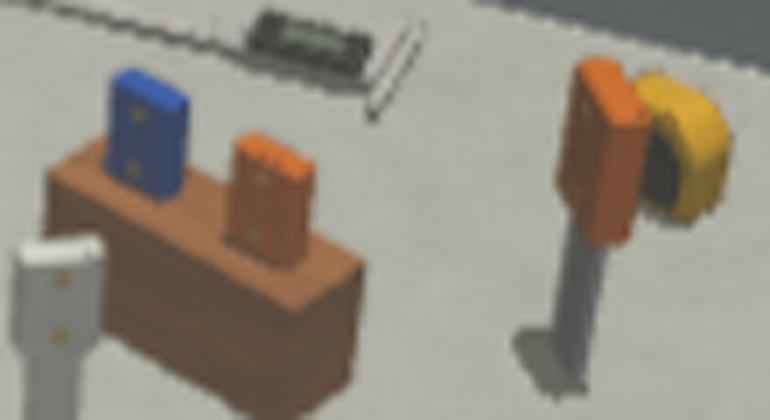

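View pics/crop1.png

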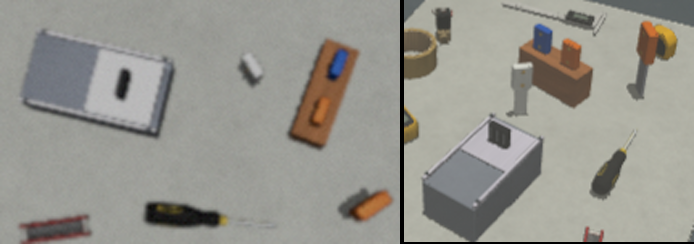

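The crop confirms it. The small orange handle at side (359,175) is in the rack's near slot. The free-standing one at side (406,165) is bigger, so it's a decoy, and the blue one at side (341,168) is in the other slot. Next I'll work out the poses.

```bash
cat >> h.py <<'E'
def yawx():
    q=sense()['ee_rot'];R=rot(q);return np.arctan2(R[1,0],R[0,0])
def goto(P,yaw=None):
    "shift units (tool axes now) and z-turn units to bring TCP to P and tool x to yaw (mod 180)"
    s=sense();R=rot(s['ee_rot']);d=R.T@(np.array(P)-s['ee_pos'])/.025
    out=['shift',d.round(2)]
    if yaw is not None:
        e=(yaw-yawx()+np.pi/2)%np.pi-np.pi/2
        out+=['turnz',round(-np.degrees(e)/8,2)]
    # tilt correction
    z=R.T@np.array([0,0,-1.]);out+=['tiltxy',np.round(np.degrees([-z[1],z[0]])/8,2)]
    print(*out,'pos',np.round(s['ee_pos'],4),'yaw',round(np.degrees(yawx()),1),'t',s['time_s'])
E
python3 - <<'E'
from h import *
t=cv2.imread('pics/top0.png')[:,:,::-1];c=calibration('top')
h=cv2.cvtColor(t,cv2.COLOR_RGB2HSV)
def blob(m,box,name,z):
    x0,y0,x1,y1=box;k=np.zeros(m.shape,np.uint8);k[y0:y1,x0:x1]=m[y0:y1,x0:x1]
    n,l,st,ce=cv2.connectedComponentsWithStats(k);i=1+np.argmax(st[1:,4])
    pts=np.argwhere(l==i)[:,::-1]
    W=np.array([plane(c,p,z)[:2] for p in pts]);r=cv2.minAreaRect((W*1000).astype(np.float32))
    w,v=np.linalg.eigh(np.cov(W.T));print(name,st[i],W.mean(0).round(3),'rect',np.round(r[0],0),np.round(r[1],0),'long axis',np.degrees(np.arctan2(v[1,1],v[0,1])).round(1))
box=(235,175,315,240)
blob(t.max(2)<70,(275,195,300,222),'fin',.113)
blob(t.min(2)>180,box,'cover',.078)
print(t[208,268],t[208,258],t[208,298],t[240,270],t[208,287],t[218,374],t[230,368])
blob((h[...,0]<15)&(h[...,1]>140)&(h[...,2]>90),(350,180,390,245),'rack+orange',.064)
blob((h[...,0]<15)&(h[...,2]>165)&(h[...,1]>140),(350,180,390,245),'orange',.112)
print(proj(c,[0,0,0]))
E
```

```text
fin [283 202   5  12  44] [0.534 0.036] rect [534.  36.] [10. 32.] long axis 170.1
cover [270 194  32  31 589] [0.535 0.037] rect [536.  38.] [78. 76.] long axis 87.1
[118 122 131] [115 117 128] [185 185 185] [158 159 155] [83 81 82] [171 108  58] [134  91  62]
rack+orange [363 205  23  28 229] [ 0.515 -0.212] rect [ 520. -211.] [39. 91.] long axis 152.5
orange [372 215   6   9  28] [ 0.508 -0.209] rect [ 508. -210.] [ 8. 26.] long axis 157.7
[294.46558608 400.86168665]
```

Run:
```python
from h import *
y=np.radians(79);u=np.array([np.cos(y),np.sin(y)])
p=np.array([.534,.036])-.05*u;print(p)
goto([*p,.40],np.radians(-11))
```

```text
[ 0.52445955 -0.01308136]
shift [ 18.7  -15.48   0.18] turnz 4.57 tiltxy [-0.01  0.  ] pos [ 0.2694 -0.5638  0.4041] yaw 25.5 t 0.2
```

servo_tool(
  increments=[
    {"hand": 1, "offset": [0.93, -0.77, 0], "rot": [0, 0, 0]},
    {"hand": 0, "offset": [0.93, -0.77, 0], "rot": [0, 0, 0]},
    {"hand": 0, "offset": [0.93, -0.77, 0], "rot": [0, 0, 0]},
    {"hand": 0, "offset": [0.93, -0.77, 0], "rot": [0, 0, 0]},
    {"hand": 0, "offset": [0.93, -0.77, 0], "rot": [0, 0, 0]},
  ],
)

```text
time_s: 0.7
ee_pos: [0.3332, -0.4258, 0.4045]
ee_rot: [-0.0, 0.975, 0.221, -0.0]
contact_force: [0.6, -0.4, 1.0]
opening: 0.674
gripper_force: 0.0
```

servo_tool(
  increments=[
    {"hand": 0, "offset": [0.93, -0.77, 0], "rot": [0, 0, 0]},
    {"hand": 0, "offset": [0.93, -0.77, 0], "rot": [0, 0, 0]},
    {"hand": 0, "offset": [0.93, -0.77, 0], "rot": [0, 0, 0]},
    {"hand": 0, "offset": [0.93, -0.77, 0], "rot": [0, 0, 0]},
    {"hand": 0, "offset": [0.93, -0.77, 0], "rot": [0, 0, 0]},
  ],
)

```text
time_s: 1.2
ee_pos: [0.3965, -0.2888, 0.4046]
ee_rot: [0.0, 0.975, 0.221, -0.0]
contact_force: [0.6, -0.6, 0.5]
opening: 0.217
gripper_force: 0.0
```

servo_tool(
  increments=[
    {"hand": 0, "offset": [0.93, -0.77, 0], "rot": [0, 0, 0]},
    {"hand": 0, "offset": [0.93, -0.77, 0], "rot": [0, 0, 0]},
    {"hand": 0, "offset": [0.93, -0.77, 0], "rot": [0, 0, 0]},
    {"hand": 0, "offset": [0.93, -0.77, 0], "rot": [0, 0, 0]},
    {"hand": 0, "offset": [0.93, -0.77, 0], "rot": [0, 0, 0]},
  ],
)

```text
time_s: 1.7
ee_pos: [0.4599, -0.1518, 0.4047]
ee_rot: [0.0, 0.975, 0.221, 0.0]
contact_force: [0.2, -0.4, -0.1]
opening: 0.004
gripper_force: 0.0
```

servo_tool(
  increments=[
    {"hand": 0, "offset": [0.93, -0.77, 0], "rot": [0, 0, 0]},
    {"hand": 0, "offset": [0.93, -0.77, 0], "rot": [0, 0, 0]},
    {"hand": 0, "offset": [0.93, -0.77, 0], "rot": [0, 0, 0]},
    {"hand": 0, "offset": [0.93, -0.77, 0], "rot": [0, 0, 0]},
    {"hand": 0, "offset": [0.93, -0.77, 0], "rot": [0, 0, 0]},
  ],
)

```text
time_s: 2.2
ee_pos: [0.5233, -0.015, 0.4046]
ee_rot: [0.0, 0.975, 0.221, -0.0]
contact_force: [0.9, -0.6, -1.0]
opening: 0.006
gripper_force: 0.0
```

servo_tool(
  increments=[
    {"hand": 0, "offset": [0, 0, 0], "rot": [0, 0, 0.91]},
    {"hand": 0, "offset": [0, 0, 0], "rot": [0, 0, 0.91]},
    {"hand": 0, "offset": [0, 0, 0], "rot": [0, 0, 0.91]},
    {"hand": 0, "offset": [0, 0, 0], "rot": [0, 0, 0.91]},
    {"hand": 0, "offset": [0, 0, 0], "rot": [0, 0, 0.91]},
  ],
)

```text
time_s: 2.7
ee_pos: [0.5229, -0.016, 0.4045]
ee_rot: [0.0, 0.995, -0.097, -0.0]
contact_force: [-0.3, 0.1, -0.7]
opening: 0.007
gripper_force: 0.0
```

Run:
```python
from h import *
goto([.5245,-.013,.272],np.radians(-11))
im,c=shot('wrist','w1.png');print(c['xyz'],rot(c['rotation'])[:,2], proj(c,[.534,.036,.113]))
```

```text
shift [ 0.04 -0.13  5.3 ] turnz -0.02 tiltxy [0. 0.] pos [ 0.5229 -0.016   0.4045] yaw -11.2 t 2.7
[ 0.60424274 -0.03304268  0.38376852] [-0.2971577   0.05970323 -0.95296003] [252.40057569 193.54048873]
```

View pics/w1.png

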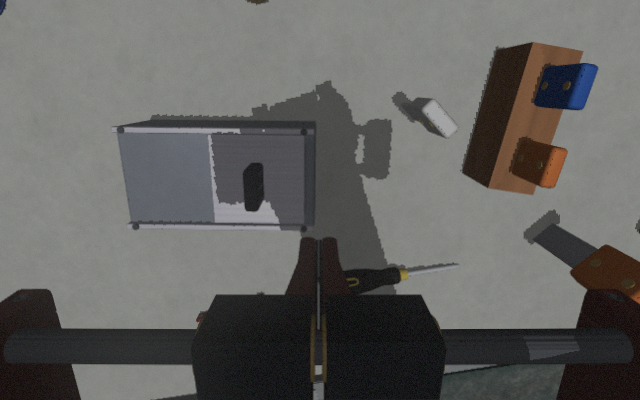

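The wrist view shows the gauge square to the tool, with rail-end dots at (120,130), (304,132), (304,228) and (136,226). The fin is around (254,187), and the orange handle's top is around (557,167).

Run:
```python
from h import *
im=cv2.imread('pics/w1.png')[:,:,::-1];c=calibration('wrist')
P=[plane(c,p,.08)[:2] for p in((120,130),(304,132),(304,228),(136,226))]
print(np.round(P,4))
for a,b in((1,0),(2,3),(2,1)):
    d=P[b]-P[a];print(np.degrees(np.arctan2(d[1],d[0])).round(1),np.linalg.norm(d).round(4))
print('ctr',np.mean(P,0))
m=(im.max(2)<45).astype(np.uint8);m[:,:235]=0;m[:,275:]=0;m[:150]=0;m[222:]=0
n,l,st,ce=cv2.connectedComponentsWithStats(m);i=1+np.argmax(st[1:,4]);print(st[i],ce[i],plane(c,ce[i],.1).round(4))
h=cv2.cvtColor(im,cv2.COLOR_RGB2HSV)
m=((h[...,0]<15)&(h[...,1]>150)&(h[...,2]>170)).astype(np.uint8);m[:,:500]=0;m[200:]=0
n,l,st,ce=cv2.connectedComponentsWithStats(m)
for i in range(1,n):
  if st[i,4]>30: print('or',st[i],ce[i],plane(c,ce[i],.112).round(4))
```

```text
[[ 0.6053  0.143 ]
 [ 0.5711 -0.0141]
 [ 0.483   0.0051]
 [ 0.5169  0.1614]]
77.7 0.1607
77.8 0.1599
-12.3 0.0902
ctr [0.54405584 0.07386499]
[243 163  21  48 819] [253.04884005 185.96092796] [0.5375 0.0369 0.1   ]
```

Run:
```python
from h import *
goto([.5286,.0028,.275],np.radians(-12.2))
```

```text
shift [ 0.07 -0.79  5.18] turnz 0.08 tiltxy [0. 0.] pos [ 0.5229 -0.0161  0.4045] yaw -11.6 t 2.75
```

servo_tool(
  increments=[
    {"hand": 0, "offset": [0.07, -0.79, 0.2], "rot": [0, 0, 0.08]},
    {"hand": 0, "offset": [0, 0, 0.9], "rot": [0, 0, 0]},
    {"hand": 0, "offset": [0, 0, 0.9], "rot": [0, 0, 0]},
    {"hand": 0, "offset": [0, 0, 0.9], "rot": [0, 0, 0]},
    {"hand": 0, "offset": [0, 0, 0.9], "rot": [0, 0, 0]},
  ],
)

```text
time_s: 3.25
ee_pos: [0.5284, 0.003, 0.3088]
ee_rot: [-0.0, 0.995, -0.099, 0.0]
contact_force: [-0.8, 0.3, -0.1]
opening: 0.006
gripper_force: 0.0
```

servo_tool(
  increments=[
    {"hand": 0, "offset": [0, 0, 0.7], "rot": [0, 0, 0]},
    {"hand": 0, "offset": [0, 0, 0.6], "rot": [0, 0, 0]},
    {"hand": 0, "offset": [0, 0, 0], "rot": [0, 0, 0]},
    {"hand": 0, "offset": [0, -0.3, 0], "rot": [0, 0, 0]},
    {"hand": 0, "offset": [0, -0.3, 0], "rot": [0, 0, 0]},
  ],
)

```text
time_s: 3.75
ee_pos: [0.532, 0.0183, 0.2781]
ee_rot: [-0.0, 0.995, -0.1, 0.001]
contact_force: [-0.9, 0.1, -0.3]
opening: 0.001
gripper_force: 0.0
```

servo_tool(
  increments=[
    {"hand": 0, "offset": [0, -0.3, 0], "rot": [0, 0, 0]},
    {"hand": 0, "offset": [0, -0.3, 0], "rot": [0, 0, 0]},
    {"hand": 0, "offset": [0, -0.3, 0], "rot": [0, 0, 0]},
    {"hand": 0, "offset": [0, -0.3, 0], "rot": [0, 0, 0]},
    {"hand": 0, "offset": [0, -0.3, 0], "rot": [0, 0, 0]},
  ],
)

```text
time_s: 4.25
ee_pos: [0.5391, 0.055, 0.2773]
ee_rot: [0.0, 0.995, -0.1, 0.0]
contact_force: [0.8, -1.4, 0.8]
opening: 0.006
gripper_force: 0.9
```

servo_tool(
  increments=[
    {"hand": 0, "offset": [0, -0.3, 0], "rot": [0, 0, 0]},
    {"hand": 0, "offset": [0, -0.3, 0], "rot": [0, 0, 0]},
    {"hand": 0, "offset": [0, -0.3, 0], "rot": [0, 0, 0]},
    {"hand": 0, "offset": [0, -0.3, 0], "rot": [0, 0, 0]},
    {"hand": 0, "offset": [0, -0.2, 0], "rot": [0, 0, 0]},
  ],
)

```text
time_s: 4.75
ee_pos: [0.546, 0.0896, 0.2771]
ee_rot: [-0.0, 0.995, -0.1, 0.0]
contact_force: [0.2, -1.8, 1.2]
opening: 0.009
gripper_force: 0.8
```

Run:
```python
from h import *
goto([.5,0,.4]);im,c=shot('side','s2.png')
t,ct=shot('top','t2.png')
m=(t.max(2)<70).astype(np.uint8);n,l,st,ce=cv2.connectedComponentsWithStats(m)
a=cv2.resize(im[190:300,250:360],(600,600),interpolation=cv2.INTER_CUBIC);cv2.imwrite('pics/s2c.png',a[:,:,::-1])
f=np.array([.536,.037]);u=np.array([.2113,.9774])
for k in(0,.04,.07,.08):print(k,proj(c,[*(f+k*u),.113]))
```

```text
shift [-1.09  3.88 -4.92] tiltxy [-0. -0.] pos [0.546  0.0896 0.2771] yaw -11.5 t 4.75
0 [314.12599693 221.85106507]
0.04 [304.30460048 230.90404251]
0.07 [296.64930972 237.95915613]
0.08 [294.04013847 240.36352057]
```

View pics/s2c.png

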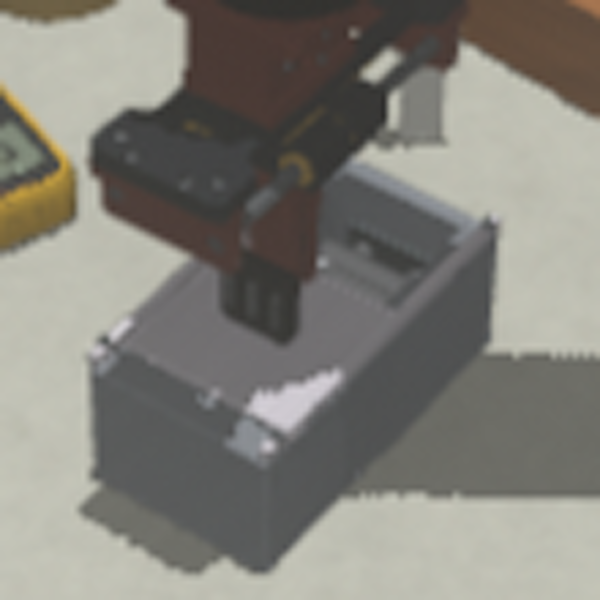

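The cover is nearly at its end stop, and the well is now visible beyond the fin. I'll nudge it the rest of the way.

servo_tool(
  increments=[
    {"hand": 0, "offset": [0, -0.1, 0], "rot": [0, 0, 0]},
    {"hand": 0, "offset": [0, -0.1, 0], "rot": [0, 0, 0]},
    {"hand": 0, "offset": [0, -0.05, 0], "rot": [0, 0, 0]},
    {"hand": 0, "offset": [0, 0, 0], "rot": [0, 0, 0]},
    {"hand": 0, "offset": [0, 0, 0], "rot": [0, 0, 0]},
  ],
)

```text
time_s: 5.35
ee_pos: [0.5471, 0.0949, 0.2771]
ee_rot: [-0.0, 0.995, -0.1, -0.0]
contact_force: [-0.3, -0.1, 0.2]
opening: 0.007
gripper_force: 0.3
```

servo_tool(
  increments=[
    {"hand": 0, "offset": [0, -0.1, 0], "rot": [0, 0, 0]},
    {"hand": 0, "offset": [0, -0.1, 0], "rot": [0, 0, 0]},
    {"hand": 0, "offset": [0, -0.1, 0], "rot": [0, 0, 0]},
    {"hand": 0, "offset": [0, 0, 0], "rot": [0, 0, 0]},
  ],
)

```text
time_s: 5.75
ee_pos: [0.548, 0.0972, 0.2771]
ee_rot: [0.004, 0.995, -0.102, -0.002]
contact_force: [-6.9, -16.1, 10.0]
opening: 0.002
gripper_force: 9.3
```

servo_tool(
  increments=[
    {"hand": 0, "offset": [0, 0.3, 0], "rot": [0, 0, 0]},
    {"hand": 0, "offset": [0, 0.1, -0.9], "rot": [0, 0, 0]},
    {"hand": 0, "offset": [0, 0.4, -1], "rot": [0, 0, 0]},
    {"hand": 0, "offset": [0, 0.9, -1], "rot": [0, 0, 0]},
    {"hand": 0.3, "offset": [0, 0.9, -1], "rot": [0, 0, 0]},
  ],
)

```text
time_s: 6.25
ee_pos: [0.5356, 0.0388, 0.3758]
ee_rot: [-0.001, 0.995, -0.099, 0.0]
contact_force: [0.2, 0.3, 0.1]
opening: 0.065
gripper_force: 0.0
```

servo_tool(
  increments=[
    {"hand": 0.6, "offset": [0, 0.8, -0.6], "rot": [0, 0, 0]},
    {"hand": 0.6, "offset": [0, 0.4, 0], "rot": [0, 0, 0]},
    {"hand": 0.6, "offset": [0, 0, 0], "rot": [0, 0, 0]},
  ],
)

```text
time_s: 6.55
ee_pos: [0.5296, 0.0081, 0.3895]
ee_rot: [0.0, 0.995, -0.101, 0.0]
contact_force: [0.1, -0.0, -0.6]
opening: 0.326
gripper_force: 0.0
```

Run:
```python
from h import *
goto([.53,-.01,.4]);im,c=shot('wrist','w2.png')
x,y=proj(c,[.5347,.0309,.072]).astype(int);print(x,y)
x0=max(0,x-100);y0=max(0,y-75);print(x0,y0)
cv2.imwrite('pics/w2c.png',cv2.resize(im[y0:y0+150,x0:x0+200],(800,600),interpolation=cv2.INTER_CUBIC)[:,:,::-1])
import json;json.dump({k:np.array(v).tolist() for k,v in c.items()},open('w2.json','w'))
```

```text
shift [ 0.16  0.71 -0.42] tiltxy [ 0.   -0.01] pos [0.5296 0.0081 0.3895] yaw -11.6 t 6.55
291 185
191 110
```

View pics/w2c.png

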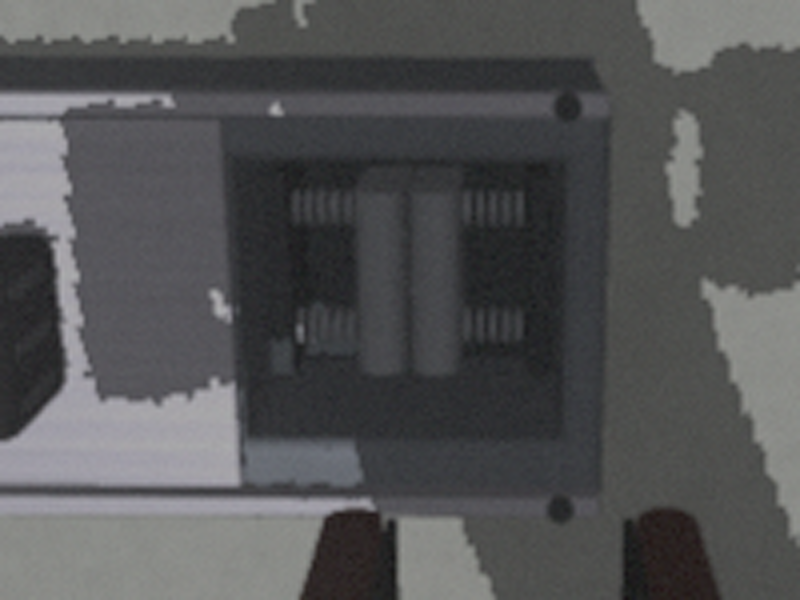

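The well is open. The gap between the plates runs vertically at crop x≈409, and the plate tops span crop y≈190 to 375. That puts the middle at full-image (293,180). Next I'll move toward the rack and take a second view.

Run:
```python
from h import *
import json
c=json.load(open('w2.json'))
px=lambda x,y:(191+x/4,110+y/4)
for z in(.049,.058,.067):
    a,b,l,r=[plane(c,px(*p),z)[:2] for p in((409,190),(408,375),(357,282),(460,282))]
    print(z,(a+b)/2,np.linalg.norm(a-b),np.linalg.norm(l-r))
print('well',[plane(c,px(*p),.08)[:2].round(4) for p in((567,106),(560,510))])
# rack edges in w1: camera pose then, from tool-fixed mount
s=sense();print(s['ee_pos'])
o=np.array([0.60424274,-0.03304268,0.38376852])
c1=dict(c);c1['xyz']=o
R=rot(c['rotation']);  # yaw differs .4deg only
for a,b in(((582,50),(533,193)),((533,43),(490,187))):
    A,B=plane(c1,a,.064),plane(c1,b,.064);d=A-B;print(A,B,np.degrees(np.arctan2(d[1],d[0])),np.linalg.norm(d))
goto([.508-.02,-.21,.40],np.radians(-25))
```

```text
0.049 [0.53299627 0.03116108] 0.04570809255527873 0.024627528372300155
0.058 [0.53518437 0.03001484] 0.044421837356168545 0.023934493842981377
0.067 [0.53737247 0.0288686 ] 0.04313558215705824 0.023241459313662605
well [array([ 0.5713, -0.0135]), array([0.4819, 0.0052])]
[0.5295529  0.00925147 0.38890259]
[ 0.59054724 -0.26215871  0.064     ] [ 0.46819529 -0.2177648   0.064     ] -19.942683870387228 0.13015690546766728
[ 0.60446165 -0.22042845  0.064     ] [ 0.48272574 -0.17689961  0.064     ] -19.67541632859221 0.12928415050284778
shift [ 0.13  8.93 -0.45] turnz 1.68 tiltxy [-0.  0.] pos [0.5296 0.0093 0.3889] yaw -11.5 t 6.6
```

servo_tool(
  increments=[
    {"hand": 0.6, "offset": [0, 0.8, 0], "rot": [0, 0, 0]},
    {"hand": 0.6, "offset": [0, 0.8, 0], "rot": [0, 0, 0]},
    {"hand": 0.6, "offset": [0, 0.8, 0], "rot": [0, 0, 0]},
    {"hand": 0.6, "offset": [0, 0.6, 0], "rot": [0, 0, 0]},
    {"hand": 0.6, "offset": [0, 0, 0], "rot": [0, 0, 0]},
  ],
)

```text
time_s: 7.1
ee_pos: [0.5146, -0.065, 0.3883]
ee_rot: [0.0, 0.995, -0.101, -0.001]
contact_force: [-0.9, 0.0, -0.3]
opening: 0.597
gripper_force: 0.0
```

Run:
```python
from h import *
goto([.508,-.21,.40],np.radians(-25));im,c=shot('wrist','w3.png')
x,y=proj(c,[.5347,.0309,.06]).astype(int)
x0=max(0,x-50);y0=max(0,y-50);print(x,y,x0,y0)
a=cv2.resize(im[y0:y0+100,x0:x0+100],(500,500),interpolation=cv2.INTER_CUBIC)
b=cv2.resize(im[:300,340:640],(300,300));d=np.zeros((500,800,3),np.uint8);d[:,:500]=a;d[:300,500:]=b
cv2.imwrite('pics/w3c.png',d[:,:,::-1])
import json;json.dump({k:np.array(v).tolist() for k,v in c.items()},open('w3.json','w'))
```

```text
shift [ 0.91  5.74 -0.47] turnz 1.68 tiltxy [0.   0.01] pos [ 0.5146 -0.065   0.3883] yaw -11.6 t 7.1
211 181 161 131
```

View pics/w3c.png

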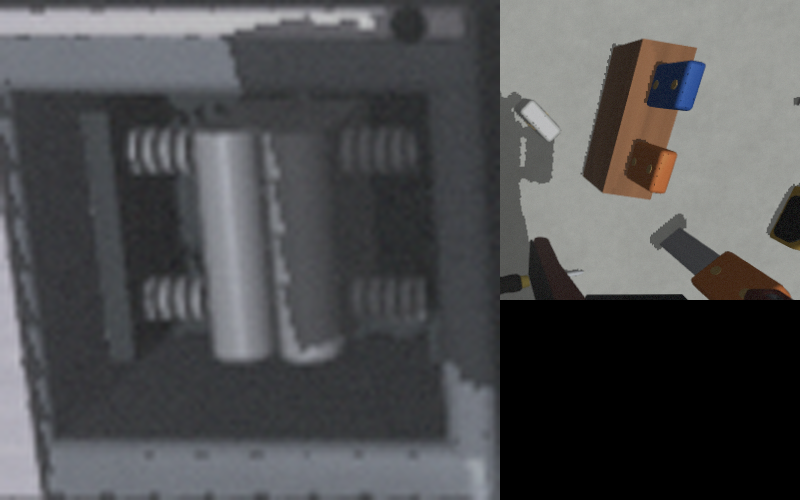

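The second view shows the gap's middle at about full-image (214.4,180). The right panel shows the rack, with the orange handle's top near crop (657,170).

Run:
```python
from h import *
import json
c2=json.load(open('w2.json'));c3=json.load(open('w3.json'))
p2=lambda x,y:(191+x/4,110+y/4)
p3=lambda x,y:(161+x/5,131+y/5)
for a,b in(((409,282),(269,246)),((357,282),(206,246)),((460,282),(336,246)),((409,190),(263,132)),((409,375),(275,360))):
    print(tri(c2,p2(*a),c3,p3(*b)))
# known reference: rail dot z should be .08
print('dot',tri(c2,p2(567,106),c3,p3(408,24)))
goto([.5064,-.2085,.40],np.radians(-19.8))
# check the handle's top centre in w3 at .112
print(plane(c3,(340+162,168),.112),proj(c3,[.5064,-.2085,.112]))
```

```text
(array([0.53340174, 0.03092947, 0.04914205]), np.float64(0.0003697192140479104))
(array([0.53551169, 0.0433792 , 0.04749623]), np.float64(0.0003769431796292315))
(array([0.53029731, 0.01922412, 0.0465113 ]), np.float64(0.00037107974096761606))
(array([0.55469201, 0.02618839, 0.04754133]), np.float64(0.0006140817634373027))
(array([0.51134685, 0.03583554, 0.05089625]), np.float64(0.00011914333267704948))
dot (array([ 0.57117398, -0.01353935,  0.07982292]), np.float64(0.00010547493254927677))
shift [ 0.82  5.74 -0.46] turnz 1.04 tiltxy [-0.    0.01] pos [ 0.5148 -0.0637  0.3886] yaw -11.5 t 7.15
[ 0.51122817 -0.20738243  0.112     ] [503.73743209 173.7909707 ]
```

servo_tool(
  increments=[
    {"hand": 0.6, "offset": [0.12, 0.82, 0], "rot": [0, 0, 0]},
    {"hand": 0.6, "offset": [0.12, 0.82, 0], "rot": [0, 0, 0]},
    {"hand": 0.6, "offset": [0.12, 0.82, 0], "rot": [0, 0, 0]},
    {"hand": 0.6, "offset": [0.12, 0.82, 0], "rot": [0, 0, 0]},
    {"hand": 0.6, "offset": [0.12, 0.82, 0], "rot": [0, 0, 0]},
  ],
)

```text
time_s: 7.65
ee_pos: [0.5098, -0.1664, 0.389]
ee_rot: [-0.001, 0.995, -0.099, -0.0]
contact_force: [0.1, -0.0, -0.5]
opening: 0.598
gripper_force: 0.0
```

servo_tool(
  increments=[
    {"hand": 0.6, "offset": [0.12, 0.82, 0], "rot": [0, 0, 0]},
    {"hand": 0.6, "offset": [0.1, 0.82, 0.4], "rot": [0, 0, 0]},
    {"hand": 0.6, "offset": [0, 0, 0.4], "rot": [0, 0, 0.52]},
    {"hand": 0.6, "offset": [0, 0, 0.4], "rot": [0, 0, 0.52]},
    {"hand": 0.6, "offset": [0, 0, 0], "rot": [0, 0, 0]},
  ],
)

```text
time_s: 8.15
ee_pos: [0.5067, -0.2072, 0.3578]
ee_rot: [-0.001, 0.985, -0.172, -0.001]
contact_force: [-0.6, 0.5, 0.1]
opening: 0.599
gripper_force: 0.0
```

Run:
```python
from h import *
im,c=shot('wrist','w4.png')
R=rot(sense()['ee_rot']);P=np.array(sense()['ee_pos'])
g=P+R[:,2]*grasp_offset
print(proj(c,[.5064,-.2085,.112]),proj(c,g))
h=cv2.cvtColor(im,cv2.COLOR_RGB2HSV)
x,y=proj(c,[.5064,-.2085,.1]).astype(int);print(im[y,x],h[y,x])
cv2.imwrite('pics/w4c.png',cv2.resize(im[max(0,y-100):y+100,x-130:x+130],(780,600))[:,:,::-1]);print(x-130,max(0,y-100))
goto([.5064,-.2085,.255],np.radians(-19.8))
```

```text
[319.21473627 212.73545501] [316.46385363 275.60829476]
[88 54 38] [ 10 145  88]
189 107
shift [0.01 0.05 4.15] turnz 0.03 tiltxy [-0.    0.01] pos [ 0.5068 -0.2073  0.3586] yaw -19.6 t 8.2
```

View pics/w4c.png

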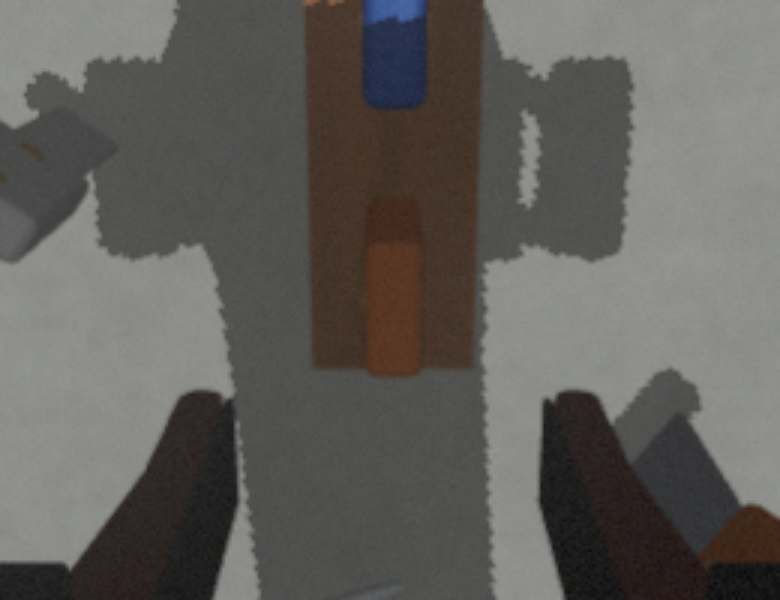

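The handle's top centre is at full-image (320,210). That's within 1.5 mm of the prediction, and the yaw lines up, so I'll go down and grip.

servo_tool(
  increments=[
    {"hand": 0.6, "offset": [0.05, 0.03, 0.9], "rot": [0, 0, 0]},
    {"hand": 0.6, "offset": [0, 0, 0.9], "rot": [0, 0, 0]},
    {"hand": 0.6, "offset": [0, 0, 0.9], "rot": [0, 0, 0]},
    {"hand": 0.6, "offset": [0, 0, 0.9], "rot": [0, 0, 0]},
    {"hand": 0.6, "offset": [0, 0, 0.5], "rot": [0, 0, 0]},
  ],
)

```text
time_s: 8.7
ee_pos: [0.5074, -0.209, 0.2559]
ee_rot: [-0.0, 0.985, -0.17, -0.001]
contact_force: [0.6, 0.6, 0.7]
opening: 0.603
gripper_force: 0.0
```

servo_tool(
  increments=[
    {"hand": 0.6, "offset": [0, 0, 0.1], "rot": [0, 0, 0]},
    {"hand": 0, "offset": [0, 0, 0], "rot": [0, 0, 0]},
    {"hand": 0, "offset": [0, 0, 0], "rot": [0, 0, 0]},
    {"hand": 0, "offset": [0, 0, 0], "rot": [0, 0, 0]},
    {"hand": 0, "offset": [0, 0, 0], "rot": [0, 0, 0]},
  ],
)

```text
time_s: 9.2
ee_pos: [0.5074, -0.2103, 0.2555]
ee_rot: [0.0, 0.985, -0.172, 0.001]
contact_force: [-0.3, 0.1, 0.7]
opening: 0.276
gripper_force: 0.0
```

servo_tool(
  increments=[
    {"hand": 0, "offset": [0, 0, 0], "rot": [0, 0, 0]},
    {"hand": 0, "offset": [0, 0, 0], "rot": [0, 0, 0]},
    {"hand": 0, "offset": [0, 0, 0], "rot": [0, 0, 0]},
  ],
)

```text
time_s: 9.5
ee_pos: [0.5074, -0.2099, 0.2551]
ee_rot: [-0.0, 0.985, -0.172, 0.0]
contact_force: [-0.7, 2.6, 4.3]
opening: 0.158
gripper_force: 30.0
```

servo_tool(
  increments=[
    {"hand": 0, "offset": [0, 0, -0.3], "rot": [0, 0, 0]},
    {"hand": 0, "offset": [0, 0, -0.6], "rot": [0, 0, 0]},
    {"hand": 0, "offset": [0, 0, -0.8], "rot": [0, 0, 0]},
    {"hand": 0, "offset": [0, 0, -0.8], "rot": [0, 0, 0]},
    {"hand": 0, "offset": [0, 0, -0.8], "rot": [0, 0, 0]},
  ],
)

```text
time_s: 10.0
ee_pos: [0.5068, -0.2104, 0.338]
ee_rot: [0.0, 0.985, -0.172, -0.0]
contact_force: [-0.6, -0.3, -0.1]
opening: 0.158
gripper_force: 30.0
```

servo_tool(
  increments=[
    {"hand": 0, "offset": [0, 0, -0.8], "rot": [0, 0, 0]},
    {"hand": 0, "offset": [0, 0, -0.6], "rot": [0, 0, -0.5]},
    {"hand": 0, "offset": [0, 0, 0], "rot": [0, 0, -0.45]},
    {"hand": 0, "offset": [0, 0, 0], "rot": [0, 0, 0]},
  ],
)

```text
time_s: 10.4
ee_pos: [0.5069, -0.2105, 0.3728]
ee_rot: [0.0, 0.994, -0.106, 0.0]
contact_force: [-0.0, -0.4, -0.9]
opening: 0.158
gripper_force: 30.0
```

Run:
```python
from h import *
s=sense();print(s['opening'],s['gripper_force'])
goto([.5335,.031,.37],np.radians(-12.2))
```

```text
0.1580901437147697 29.99105215072632
shift [-1.   -9.67  0.11] turnz 0.0 tiltxy [ 0.   -0.01] pos [ 0.5069 -0.2105  0.3728] yaw -12.2 t 10.4
```

servo_tool(
  increments=[
    {"hand": 0, "offset": [-0.5, -0.3, 0], "rot": [0, 0, 0]},
    {"hand": 0, "offset": [-0.5, -0.8, 0], "rot": [0, 0, 0]},
    {"hand": 0, "offset": [0, -0.9, 0], "rot": [0, 0, 0]},
    {"hand": 0, "offset": [0, -0.9, 0], "rot": [0, 0, 0]},
    {"hand": 0, "offset": [0, -0.9, 0], "rot": [0, 0, 0]},
  ],
)

```text
time_s: 10.9
ee_pos: [0.5026, -0.1115, 0.3719]
ee_rot: [0.0, 0.994, -0.108, -0.0]
contact_force: [-0.5, -0.2, -1.5]
opening: 0.16
gripper_force: 30.0
```

servo_tool(
  increments=[
    {"hand": 0, "offset": [0, -0.9, 0], "rot": [0, 0, 0]},
    {"hand": 0, "offset": [0, -0.9, 0], "rot": [0, 0, 0]},
    {"hand": 0, "offset": [0, -0.9, 0], "rot": [0, 0, 0]},
    {"hand": 0, "offset": [0, -0.9, 0], "rot": [0, 0, 0]},
    {"hand": 0, "offset": [0, -0.9, 0], "rot": [0, 0, 0]},
  ],
)

```text
time_s: 11.4
ee_pos: [0.5265, -0.0015, 0.3718]
ee_rot: [0.0, 0.994, -0.108, -0.001]
contact_force: [-0.3, 0.5, -1.6]
opening: 0.16
gripper_force: 30.0
```

servo_tool(
  increments=[
    {"hand": 0, "offset": [0, -0.7, 0], "rot": [0, 0, 0]},
    {"hand": 0, "offset": [0, -0.67, 0.3], "rot": [0, 0, 0]},
    {"hand": 0, "offset": [0, 0, 0.6], "rot": [0, 0, 0]},
    {"hand": 0, "offset": [0, 0, 0], "rot": [0, 0, 0]},
    {"hand": 0, "offset": [0, 0, 0], "rot": [0, 0, 0]},
  ],
)

```text
time_s: 11.9
ee_pos: [0.5337, 0.0309, 0.3494]
ee_rot: [0.0, 0.994, -0.107, -0.001]
contact_force: [-0.0, 0.6, -0.3]
opening: 0.159
gripper_force: 30.0
```

Run:
```python
from h import *
goto([.5335,.031,.37],np.radians(-12.2))
im,c=shot('wrist','w5.png')
P=np.array(sense()['ee_pos']);tip=P-[0,0,.2491];print(tip,proj(c,tip),proj(c,[.5335,.031,.05]))
x,y=proj(c,[.5335,.031,.06]).astype(int);x0,y0=x-80,max(0,y-70);print(x0,y0)
cv2.imwrite('pics/w5c.png',cv2.resize(cv2.convertScaleAbs(im[y0:y0+120,x0:x0+160],alpha=1.6),(800,600),interpolation=cv2.INTER_CUBIC)[:,:,::-1])
```

```text
shift [-0.01 -0.   -0.82] turnz -0.01 tiltxy [0.01 0.01] pos [0.5337 0.0309 0.3494] yaw -12.3 t 11.9
[0.53388856 0.03080794 0.10075628] [316.90420691 211.8171705 ] [317.00441241 191.65956543]
236 125
```

View pics/w5c.png

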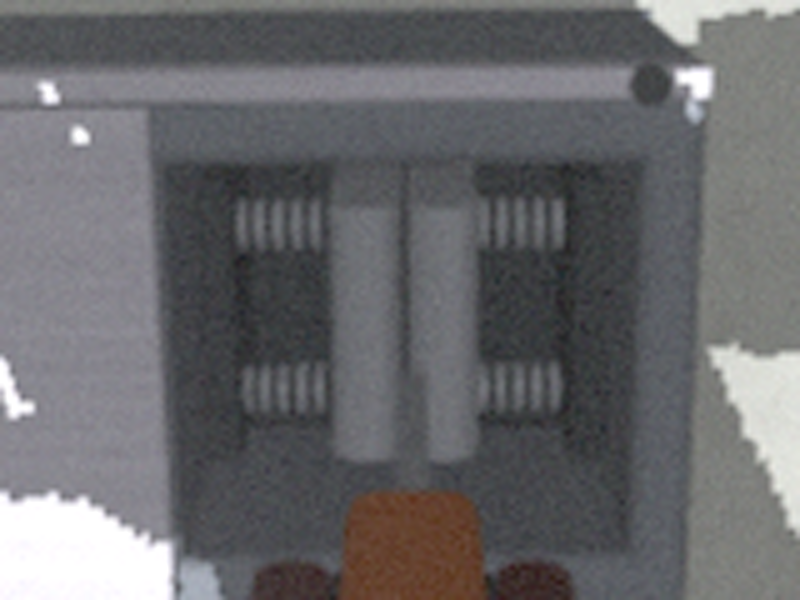

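The view is aligned: the gap is at crop x≈405 and the blade at x≈411, so it is about 1 mm off. That's well inside the lead-in. I'll shift −y by 1 mm and go down, the last part slowly while watching the force.

servo_tool(
  increments=[
    {"hand": 0, "offset": [0, -0.03, 0.4], "rot": [0, 0, 0]},
    {"hand": 0, "offset": [0, 0, 0.5], "rot": [0, 0, 0]},
    {"hand": 0, "offset": [0, 0, 0.5], "rot": [0, 0, 0]},
    {"hand": 0, "offset": [0, 0, 0.3], "rot": [0, 0, 0]},
    {"hand": 0, "offset": [0, 0, 0], "rot": [0, 0, 0]},
  ],
)

```text
time_s: 12.45
ee_pos: [0.5336, 0.032, 0.3055]
ee_rot: [0.0, 0.994, -0.106, -0.001]
contact_force: [-1.2, 0.7, -0.1]
opening: 0.16
gripper_force: 30.0
```

servo_tool(
  increments=[
    {"hand": 0, "offset": [0, 0, 0.08], "rot": [0, 0, 0]},
    {"hand": 0, "offset": [0, 0, 0], "rot": [0, 0, 0]},
  ],
)

```text
time_s: 12.65
ee_pos: [0.5342, 0.0321, 0.3052]
ee_rot: [-0.0, 0.994, -0.106, 0.0]
contact_force: [0.6, 0.5, 0.4]
opening: 0.158
gripper_force: 30.0
```

servo_tool(
  increments=[
    {"hand": 0, "offset": [0, 0, 0.08], "rot": [0, 0, 0]},
    {"hand": 0, "offset": [0, 0, 0], "rot": [0, 0, 0]},
  ],
)

```text
time_s: 12.85
ee_pos: [0.5341, 0.0321, 0.3032]
ee_rot: [0.0, 0.994, -0.106, 0.0]
contact_force: [0.2, -0.9, -0.7]
opening: 0.157
gripper_force: 30.0
```

servo_tool(
  increments=[
    {"hand": 0, "offset": [0, 0, 0.08], "rot": [0, 0, 0]},
    {"hand": 0, "offset": [0, 0, 0], "rot": [0, 0, 0]},
  ],
)

```text
time_s: 13.05
ee_pos: [0.534, 0.0321, 0.301]
ee_rot: [0.0, 0.994, -0.106, -0.0]
contact_force: [0.5, 0.6, -0.2]
opening: 0.16
gripper_force: 30.0
```

servo_tool(
  increments=[
    {"hand": 0, "offset": [0, 0, 0.08], "rot": [0, 0, 0]},
    {"hand": 0, "offset": [0, 0, 0], "rot": [0, 0, 0]},
  ],
)

```text
time_s: 13.25
ee_pos: [0.5343, 0.0321, 0.2994]
ee_rot: [-0.0, 0.994, -0.106, 0.0]
contact_force: [0.1, 0.0, 2.4]
opening: 0.156
gripper_force: 30.0
```

servo_tool(
  increments=[
    {"hand": 0, "offset": [0, 0, 0.08], "rot": [0, 0, 0]},
    {"hand": 0, "offset": [0, 0, 0], "rot": [0, 0, 0]},
  ],
)

```text
time_s: 13.45
ee_pos: [0.5345, 0.0321, 0.2977]
ee_rot: [-0.0, 0.994, -0.106, 0.001]
contact_force: [0.4, -0.3, 3.5]
opening: 0.157
gripper_force: 30.0
```

servo_tool(
  increments=[
    {"hand": 0, "offset": [0, 0, 0.08], "rot": [0, 0, 0]},
    {"hand": 0, "offset": [0, 0, 0], "rot": [0, 0, 0]},
  ],
)

```text
time_s: 13.65
ee_pos: [0.5345, 0.032, 0.2955]
ee_rot: [-0.0, 0.994, -0.106, 0.001]
contact_force: [1.8, 0.2, 2.5]
opening: 0.16
gripper_force: 30.0
```

servo_tool(
  increments=[
    {"hand": 0, "offset": [0, 0, 0.08], "rot": [0, 0, 0]},
    {"hand": 0, "offset": [0, 0, 0], "rot": [0, 0, 0]},
  ],
)

```text
time_s: 13.85
ee_pos: [0.5342, 0.032, 0.2931]
ee_rot: [-0.0, 0.994, -0.106, 0.0]
contact_force: [1.8, -0.9, 3.4]
opening: 0.16
gripper_force: 30.0
```

servo_tool(
  increments=[
    {"hand": 0, "offset": [0, 0, 0.08], "rot": [0, 0, 0]},
    {"hand": 0, "offset": [0, 0, 0], "rot": [0, 0, 0]},
  ],
)

```text
time_s: 14.05
ee_pos: [0.534, 0.0321, 0.2908]
ee_rot: [-0.0, 0.994, -0.106, -0.0]
contact_force: [1.2, -0.5, -0.0]
opening: 0.162
gripper_force: 30.0
```

servo_tool(
  increments=[
    {"hand": 0, "offset": [0, 0, 0.05], "rot": [0, 0, 0]},
  ],
)

```text
time_s: 14.15
ee_pos: [0.534, 0.0322, 0.2898]
ee_rot: [-0.0, 0.994, -0.106, -0.0]
contact_force: [0.3, -0.4, 3.8]
opening: 0.158
gripper_force: 30.0
```

servo_tool(
  increments=[
    {"hand": 0, "offset": [0, 0, 0.05], "rot": [0, 0, 0]},
  ],
)

```text
time_s: 14.25
ee_pos: [0.5339, 0.0322, 0.2885]
ee_rot: [0.0, 0.994, -0.106, -0.0]
contact_force: [0.5, 0.2, 4.1]
opening: 0.159
gripper_force: 30.0
```

servo_tool(
  increments=[
    {"hand": 0, "offset": [0, 0, 0.05], "rot": [0, 0, 0]},
  ],
)

```text
time_s: 14.35
ee_pos: [0.5339, 0.0322, 0.2872]
ee_rot: [0.0, 0.994, -0.106, -0.0]
contact_force: [0.2, -0.8, 4.4]
opening: 0.161
gripper_force: 30.0
```

servo_tool(
  increments=[
    {"hand": 0, "offset": [0, 0, 0], "rot": [0, 0, 0]},
    {"hand": 0, "offset": [0, 0, 0], "rot": [0, 0, 0]},
  ],
)

```text
time_s: 14.55
ee_pos: [0.5339, 0.0321, 0.2871]
ee_rot: [0.0, 0.994, -0.106, -0.0]
contact_force: [0.5, 0.1, 0.4]
opening: 0.159
gripper_force: 30.0
```

Run:
```python
from h import *
F=[];
for i in range(6):
    im,c=shot('wrist','w6.png');s=sense();F.append(np.r_[s['contact_force'],s['ft_torque']])
print(np.mean(F,0).round(2))
P=np.array(s['ee_pos']);tip=P-[0,0,.2491];x,y=proj(c,[.5335,.031,.06]).astype(int);x0,y0=x-80,max(0,y-70);print(tip,x0,y0)
cv2.imwrite('pics/w6c.png',cv2.resize(cv2.convertScaleAbs(im[y0:y0+120,x0:x0+160],alpha=1.8),(800,600),interpolation=cv2.INTER_CUBIC)[:,:,::-1])
```

```text
[ 0.72 -0.28 -0.84 -0.02 -0.19  0.07]
[0.53388509 0.03205839 0.03799485] 238 154
```

The forces at rest fit a good seating. The net sideways force across the gap is about 0.1 N, so both plates press equally. Drag while moving was a steady 4 N or so. The tip is at z=0.038, with plate tops at about 0.050–0.054, giving roughly 12–16 mm of depth. Handing in.

```bash
python3 -c "
from station import *
print(finish_job())"
```

```text
the job is handed in; nothing more can be done
None
```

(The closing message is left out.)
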